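# Load the check weight onto the balance

## Task

One of the two identical white screw-top jars on the worktop has the balance's steel check weight inside; the other is as good empty. Tell by lifting which is the heavy one and set it down gently, upright, in the middle of the balance's round pan. Leave the light jar standing on the worktop, and do not tip either jar over.

Things in the scene. Friction and masses are not known exactly. Their poses are not given: they have to be found in the camera images.
- jar_a: one of two identical closed jars, opaque white plastic, ribbed grey cap (fixed), round, 56 mm diameter all the way up, 84 mm high, upright on the worktop. Origin: centre of its underside, z up. Loaded with the steel weight 0.58 to 0.76 kg in all, otherwise (a light plug inside) about 0.11 kg; which one is loaded varies and cannot be seen. Contents have 3 mm of play
- jar_b: one of two identical closed jars, opaque white plastic, ribbed grey cap (fixed), round, 56 mm diameter all the way up, 84 mm high, upright on the worktop. Origin: centre of its underside, z up. Loaded with the steel weight 0.58 to 0.76 kg in all, otherwise (a light plug inside) about 0.11 kg; which one is loaded varies and cannot be seen. Contents have 3 mm of play
- balance: the bench balance, a low white housing 190 x 160 mm (its x by y), 39 mm high behind and about 35 mm at the front, with a dark display and keys on its front part (its -x side) and a round steel pan above its rear part. It stays put. Origin at the centre of its underside, x axis from the display to the pan, z up
- pan (a point): centre of the upper face of the balance's flat steel pan, 120 mm in diameter, 47 mm above the worktop, 32 mm from the housing's centre along the balance's x; the pan is rigid and has no rim; axes as the balance's
Things that resemble listed ones, but are neither listed nor needed, are in the scene too. Leave any black or red look-alike of the jar_a alone.

How it is judged:
At the end, for the whole second after the job is handed in: The heavy jar stands released, upright (within 0.15 rad) and at rest on the pan, its centre within 20 mm of the pan's, bearing on the balance with its loaded weight (more than 3 N); the light jar stands upright (within 0.15 rad) and at rest on the worktop (((horizontal distance between jar_a and pan below 0.02 m and z of jar_a in the frame of pan between -0.006 and 0.006 m and contact force between jar_a and balance above 3 N and angle between each of jar_a, jar_b's own z axis and vertical below 0.15 rad and linear speed of each of jar_a, jar_b below 0.02 m/s and height (world z) of jar_b between -0.008 and 0.008 m) or (horizontal distance between jar_b and pan below 0.02 m and z of jar_b in the frame of pan between -0.006 and 0.006 m and contact force between jar_b and balance above 3 N and angle between each of jar_b, jar_a's own z axis and vertical below 0.15 rad and linear speed of each of jar_b, jar_a below 0.02 m/s and height (world z) of jar_a between -0.008 and 0.008 m))); the robot touches nothing.
It fails at once if a jar was tipped over (more than 40 degrees) (angle between any of jar_a, jar_b's own z axis and vertical above 0.7 rad).
It fails at once if a jar was let fall onto the balance (let go well above the pan) ((z of jar_a in the frame of pan above 0.006 m and horizontal distance between jar_a and pan below 0.09 m and contact force between the fingers and jar_a below 0.1 N and linear speed of jar_a above 0.25 m/s) or (z of jar_b in the frame of pan above 0.006 m and horizontal distance between jar_b and pan below 0.09 m and contact force between the fingers and jar_b below 0.1 N and linear speed of jar_b above 0.25 m/s)).
It also fails if it takes over 51 s, if anything falls off the work surface, if the arm or the gripper's body presses on something with over 40 N, if the wrist force passes 120 N, or if a joint passes its speed limit or range.

## Robot

A 6-joint arm with a two-finger parallel gripper is mounted at the origin on a cart in front of the work surface, level with it; the furniture and walls round the work are solid. World frame = base frame: x ahead of the robot, y to its left, z up, the work surface at z = 0. Lengths are in m, angles in rad, forces in N, time in s.
With the tool pointing down it reaches from about 0.275 to 0.975 m from the base axis. Payload 8.4 kg.
Tool frame: the origin (TCP) lies between the finger pads; the fingertips stand 25 mm ahead of it and the grasp point (between the pads) lies 6 mm ahead of it; y points along the fingers, x is the direction in which the jaws open and shut, and the axes are right-handed (so a half turn about y gives the same grasp; the last joint's range is limited). The gripper opens to 92 mm and grips with 3 to 60 N. Pads are 20 mm wide; open, the fingers measure 128 mm over their backs; the gripper's body (75 mm by 189 mm) begins 69 mm behind the grasp point.
Start: joints at [1.224, 0.353, 1.633, -0, 1.155, -0.002], TCP at [0.211, 0.588, 0.24] pointing down, gripper open.
Joint ranges: [-2.63, 2.63], [-0.92, 2.1], [0.06, 2.66], [-1.3, 4.44], [0, 2.69], [-3.02, 3.02]. Speed limits (rad/s): [2.22, 2.22, 2.79, 3.14, 3.14, 3.14].

## Interface

Orientations are given as a unit quaternion [w, x, y, z].
In Python, from workcell import r, grip, solve_ik, vision, workorder, read_t, read_joint_positions, read_joint_vel, read_tau, read_eef_pos, read_orientation, read_force, read_torque, read_opening gives the robot as it stands. Calls block until the motion is done:
- r.movep(position, orientation): joint-space move of the TCP to a pose.
- r.movel(position, velocity=0.15, ori=None, threshold=None): straight line of the TCP; ori=None keeps the orientation; velocity is the mean speed in m/s. With threshold (N) it stops when the force on the tool has changed by that much, and returns True; else False.
- r.move_j(angles): joint-space move.
- grip(opening, strength=None): finger opening in m; strength is the grip in N (None keeps the last); returns when the fingers have stopped.
- r.pause(seconds).
- solve_ik(position, orientation): joint angles nearest the present ones, or None.
- vision.camera(name): name is "side" or "top" or "wrist"; returns the picture (384x512x3 uint8, red, green, blue); there is no depth.
- vision.get_calibration(name): a dict with "fx", "fy", "cx", "cy" (pixels), "R" (3x3) and "t" (3): a world point X has camera coordinates R X + t; the wrist camera has in their place "hand_eye" (4x4, takes a point from camera to tool coordinates, whose origin is the TCP and whose axes are the tool frame's). Camera axes: x right, y down, z forward; pixel columns grow to the right and rows downward; lengths in m; the calibration is good to about 2 mm. A picture is of the moment at which its call begins: read the wrist's pose just before it. get_calibration takes no time and is no camera call.
A pose or a line that the arm cannot do raises r.IKError and nothing moves.
- workorder.job_done(): hands the job in, once; it reports no verdict.
Readings, each from a call of its own:
- read_t(): time.
- read_joint_positions(): joint angles.
- read_joint_vel(): joint speeds.
- read_tau(): joint torques, N m.
- read_eef_pos(): TCP position.
- read_orientation(): TCP orientation.
- read_force(): force on the tool from outside, world axes, zero at the start.
- read_torque(): the same for the moment, N m.
- read_opening(): finger opening in m.
Only numpy, scipy, OpenCV 4.12 (cv2) and the standard library are available. Lean on these libraries where they do the work, as an engineer would, in place of code of your own. Each camera call takes 0.05 s, during which the arm holds its last target.

## Working session

There is one attempt and no reset: what is moved stays moved. The work goes in short steps, each a Python script; the robot and the scene stay as the last script left them, time stands still between calls to the robot, and variables do not carry over. Pictures are saved under pics/ and viewed, and the job is handed in when it is done.

```bash
mkdir -p pics; ls; python3 - <<'E'
from workcell import *
import cv2
for n in("top","side"):
    cv2.imwrite(f"pics/{n}0.png",vision.camera(n)[:,:,::-1])
    c=vision.get_calibration(n);print(n,c)
print(vision.get_calibration("wrist"),read_t(),read_orientation(),read_force())
E
```

```text
pics
top {'fx': 457.91281466460987, 'fy': 457.91281466460987, 'cx': 260.22943973007847, 'cy': 188.19043918173952, 'R': array([[ 0.04740596, -0.99887243,  0.00255764],
       [-0.97602116, -0.04686575, -0.21257069],
       [ 0.21245086,  0.00758081, -0.97714234]]), 't': array([-0.04286206,  0.48307213,  0.99179749])}
side {'fx': 477.78001687469964, 'fy': 477.78001687469964, 'cx': 258.85903019340185, 'cy': 195.9794440269024, 'R': array([[ 0.97393541, -0.22650454,  0.01206273],
       [-0.10971828, -0.51698295, -0.84893494],
       [ 0.19852384,  0.8254843 , -0.52835969]]), 't': array([-0.47396622,  0.0903971 ,  1.09251391])}
{'fx': 272.7607296111898, 'fy': 272.7607296111898, 'cx': 254.07016861919334, 'cy': 189.50392805765463, 'hand_eye': array([[ 9.99998929e-01,  1.13114278e-03, -9.28927283e-04,
         3.51168192e-04],
       [ 1.19334580e-03, -2.62578071e-01,  9.64910013e-01,
        -1.44048635e-01],
       [ 8.47535059e-04, -9.64910088e-01, -2.62579140e-01,
         7.35583896e-02],
       [ 0.00000000e+00,  0.00000000e+00,  0.00000000e+00,
         1.00000000e+00]])} 0.1 [-0.57812843  0.57861186  0.40643894 -0.40716486] [ 0.76062857  0.40646069 -0.2272244 ]
```

View pics/top0.png

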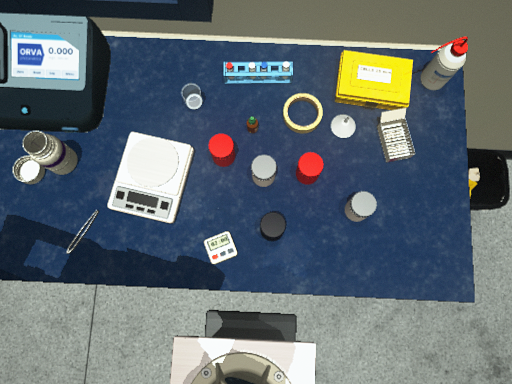

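View pics/side0.png

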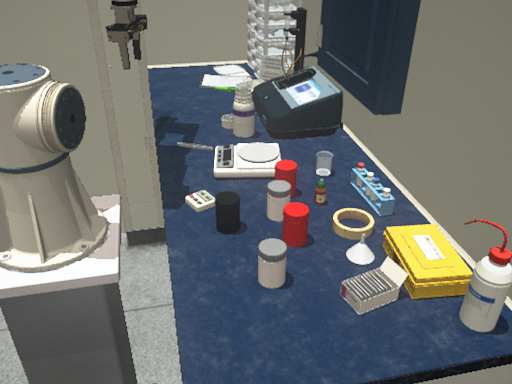

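The top view shows the grey caps of the white jars near (264,164) and (364,204), and the balance around (152,178) with its pan near (153,160). Red look-alikes are at (222,148) and (310,165), and a black one is at (272,225). I'll measure these next.

```bash
cat > h.py <<'E'
import numpy as np,cv2
from workcell import *
def ray(n,uv,z):
    c=vision.get_calibration(n);R=np.array(c["R"]);t=np.array(c["t"])
    d=R.T@np.array([(uv[0]-c["cx"])/c["fx"],(uv[1]-c["cy"])/c["fy"],1]);o=-R.T@t
    return o+d*(z-o[2])/d[2]
def proj(n,X):
    c=vision.get_calibration(n);p=np.array(c["R"])@X+c["t"];return c["fx"]*p[0]/p[2]+c["cx"],c["fy"]*p[1]/p[2]+c["cy"]
E
python3 - <<'E'
from h import *
im=cv2.imread("pics/top0.png");
cr=cv2.resize(im[120:235,95:235],None,fx=5,fy=5,interpolation=cv2.INTER_CUBIC);cv2.imwrite("pics/bal.png",cr)
cr=cv2.resize(im[140:235,200:390],None,fx=4,fy=4,interpolation=cv2.INTER_CUBIC);cv2.imwrite("pics/jars.png",cr)
ims=cv2.imread("pics/side0.png")
cv2.imwrite("pics/sjars.png",cv2.resize(ims[130:300,200:360],None,fx=3.5,fy=3.5,interpolation=cv2.INTER_CUBIC))
E
```

```text
(no output)
```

View pics/bal.png

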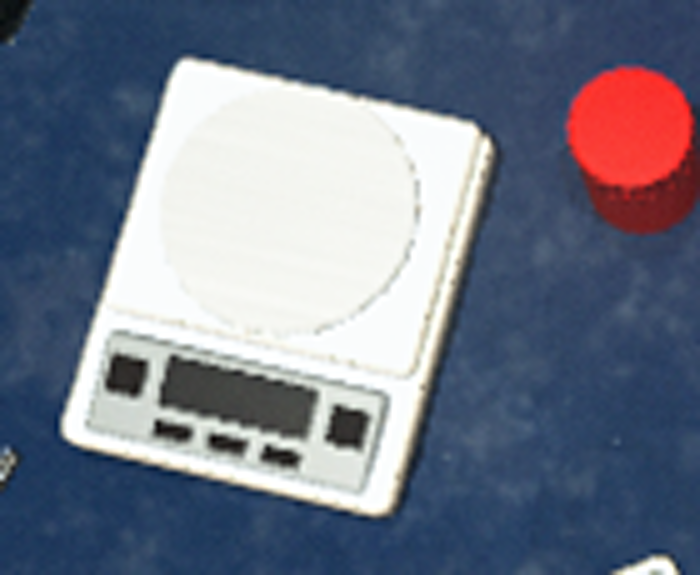

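View pics/jars.png

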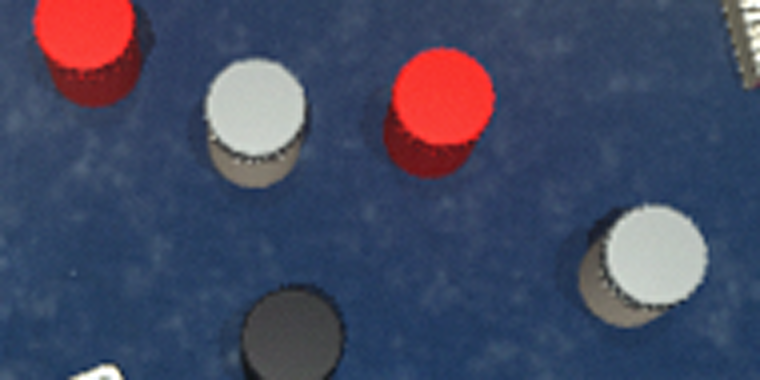

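View pics/sjars.png

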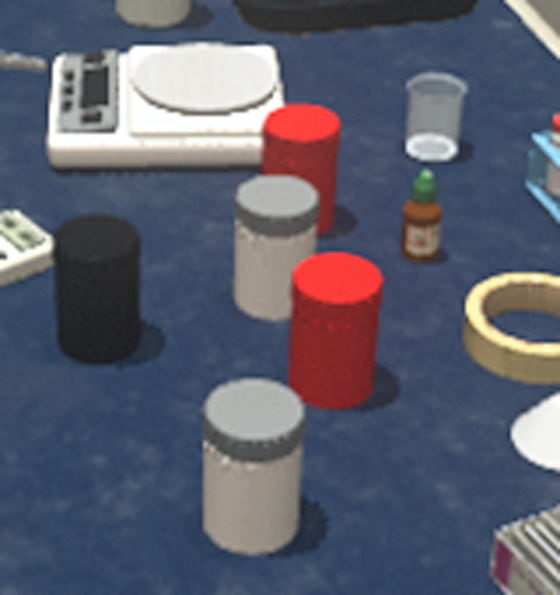

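```bash
python3 - <<'E'
from h import *
im=cv2.imread("pics/top0.png")
hsv=cv2.cvtColor(im,cv2.COLOR_BGR2HSV)
print(im[167,264],im[204,364],im[178,264],im[160,153],im[127,140])
# cap top mask: neutral, bright
def blob(m,seed,name):
    n,l,s,c=cv2.connectedComponentsWithStats(m.astype(np.uint8))
    i=l[seed[1],seed[0]];cn=max(cv2.findContours((l==i).astype(np.uint8),0,1)[0],key=cv2.contourArea)
    e=cv2.fitEllipse(cn);b=s[i];print(name,e,b);return e[0]
f=im.astype(int)
cap=(f.min(2)>165)&(f.max(2)-f.min(2)<40)
red=(f[:,:,2]>200)&(f[:,:,1]<80)
blk=None
for nm,seed,m in(("L",(264,167),cap),("R",(364,204),cap),("red1",(221,145),red),("red2",(311,164),red)):
    c=blob(m,seed,nm);print(nm,ray("top",c,.084))
for nm,c in(("pan",(152.6,161.4)),):
    X=ray("top",c,.047);print(nm,X)
pts=[(160,209),(420,209),(290,82),(290,337)]
P=[ray("top",(95+(x+.5)/5-.5,120+(y+.5)/5-.5),.047) for x,y in pts];print(np.round(P,4),np.linalg.norm(P[0]-P[1]),np.linalg.norm(P[2]-P[3]))
# housing back corners z~.039, front .035
for x,y in((180,58),(490,130)):print("bk",ray("top",(95+x/5-.4,120+y/5-.4),.039))
for x,y in((65,442),(395,517)):print("fr",ray("top",(95+x/5-.4,120+y/5-.4),.035))
# side checks
for nm,uv,z in(("R",(200+253/3.5,130+410/3.5),.084),("L",(200+277/3.5,130+198/3.5),.084),("pan",(200+206/3.5,130+78/3.5),.047)):print("side",nm,ray("side",uv,z))
print("black",ray("top",(273.3,222),.084))
E
```

```text
[195 201 194] [193 201 192] [170 175 169] [239 244 243] [96 67 43]
L ((263.4769287109375, 166.4044189453125), (22.420833587646484, 23.052995681762695), 85.38944244384766) [252 155  24  24 437]
L [ 0.52764143 -0.02490726  0.084     ]
R ((363.5850830078125, 203.5335235595703), (22.827547073364258, 23.716455459594727), 129.34642028808594) [352 192  24  24 458]
R [ 0.45408025 -0.24808319  0.084     ]
red1 ((220.61634826660156, 145.11325073242188), (22.546096801757812, 23.62348747253418), 80.27164459228516) [209 134  24  24 451]
red1 [0.57256012 0.07384793 0.084     ]
red2 ((310.577880859375, 163.95130920410156), (22.752803802490234, 23.86931610107422), 114.5760498046875) [299 152  25  24 459]
red2 [ 0.5383643  -0.12976484  0.084     ]
pan [0.53718272 0.23254575 0.047     ]
[[0.5343 0.2927 0.047 ]
 [0.5401 0.1724 0.047 ]
 [0.5988 0.2386 0.047 ]
 [0.4766 0.2266 0.047 ]] 0.12049741874926441 0.12273433650364687
bk [0.61077534 0.29386497 0.039     ]
bk [0.58229284 0.14428763 0.039     ]
fr [0.42501858 0.32785298 0.035     ]
fr [0.39771184 0.17367259 0.035     ]
side R [ 0.45382756 -0.25206376  0.084     ]
side L [ 0.52724703 -0.03207749  0.084     ]
side pan [0.53814217 0.22393286 0.047     ]
black [ 0.40386163 -0.05196496  0.084     ]
```

Top and side views agree to about 5 mm. The cap diameters, pan diameter (120–122 mm) and the balance corner geometry all fit the sizes given. Next I move over the left jar and check it with the wrist camera.

```bash
cat >> h.py <<'E'
from scipy.spatial.transform import Rotation as Ro
def ori(a):
    x=np.array([np.cos(a),np.sin(a),0]);y=np.array([0,0,-1.]);z=np.cross(x,y)
    q=Ro.from_matrix(np.c_[x,y,z]).as_quat();return [q[3],q[0],q[1],q[2]]
def wray(p,q,uv,z):
    c=vision.get_calibration("wrist");H=np.array(c["hand_eye"])
    R=Ro.from_quat([q[1],q[2],q[3],q[0]]).as_matrix()
    o=R@H[:3,3]+p;d=R@H[:3,:3]@np.array([(uv[0]-c["cx"])/c["fx"],(uv[1]-c["cy"])/c["fy"],1])
    return o+d*(z-o[2])/d[2]
def wpic(name):
    p=np.array(read_eef_pos());q=read_orientation();im=vision.camera("wrist")
    cv2.imwrite(f"pics/{name}.png",im[:,:,::-1]);np.save(f"pics/{name}.npy",np.r_[p,q])
L=np.array([.5275,-.027,0]);Rj=np.array([.454,-.250,0]);PAN=np.array([.5365,.230,.047])
E
python3 - <<'E'
from h import *
print(Ro.from_quat(np.array(read_orientation())[[1,2,3,0]]).as_matrix().round(2))
for a in(0,.2,-.2,np.pi,np.pi/2,-np.pi/2):
  for nm,X in(("L",L),("R",Rj),("P",PAN)):
    j=solve_ik(list(X+[0,0,.2]),ori(a));print(round(a,2),nm,None if j is None else np.round(j,2))
E
```

```text
[[ 0.34 -0.   -0.94]
 [ 0.94 -0.    0.34]
 [-0.   -1.    0.  ]]
0 L [-0.05  0.25  1.88 -0.    1.02 -0.05]
0 R [-0.51  0.23  1.9  -0.    1.01 -0.51]
0 P [ 0.4   0.28  1.72 -0.    1.14  0.4 ]
0.2 L [-0.05  0.25  1.88 -0.    1.02 -0.25]
0.2 R [-0.51  0.23  1.9  -0.    1.01 -0.71]
0.2 P [ 0.4   0.28  1.72 -0.    1.14  0.2 ]
-0.2 L [-0.05  0.25  1.88 -0.    1.02  0.15]
-0.2 R [-0.51  0.23  1.9  -0.    1.01 -0.31]
-0.2 P [ 0.4   0.28  1.72 -0.    1.14  0.6 ]
3.14 L None
3.14 R [-0.51  0.23  1.9  -0.    1.01  2.64]
3.14 P [ 0.4   0.28  1.72 -0.    1.14 -2.74]
1.57 L [-0.05  0.25  1.88 -0.    1.02 -1.62]
1.57 R [-0.51  0.23  1.9  -0.    1.01 -2.08]
1.57 P [ 0.4   0.28  1.72 -0.    1.14 -1.17]
-1.57 L [-0.05  0.25  1.88 -0.    1.02  1.52]
-1.57 R [-0.51  0.23  1.9  -0.    1.01  1.06]
-1.57 P [ 0.4   0.28  1.72 -0.    1.14  1.97]
```

```bash
python3 - <<'E'
from h import *
grip(.092,5)
r.movep(list(L+[0,0,.24]),ori(0)); print(read_t(),read_eef_pos(),read_force())
wpic("wL")
E
```

```text
2.775 [ 0.52762765 -0.02632986  0.23998846] [-0.05190144 -0.41692386  0.33262304]
```

View pics/wL.png

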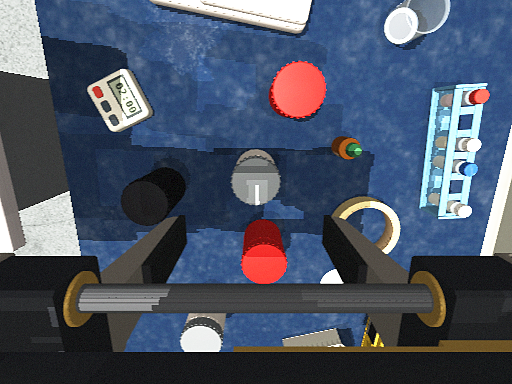

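```bash
python3 - <<'E'
from h import *
im=cv2.imread("pics/wL.png");cv2.imwrite("pics/wLc.png",cv2.resize(im[135:220,215:300],None,fx=7,fy=7,interpolation=cv2.INTER_CUBIC))
d=np.load("pics/wL.npy")
for uv in((256,180),(299,89)):print(wray(d[:3],d[3:],uv,.084))
E
```

```text
[ 0.53015348 -0.02307738  0.084     ]
[0.57434353 0.07381629 0.084     ]
```

View pics/wLc.png

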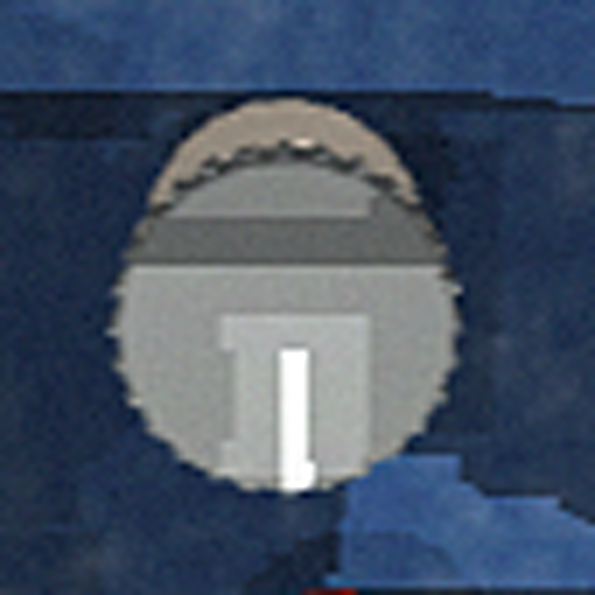

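The wrist view puts the cap centre at (255.6,181.7), which gives about (0.529,-0.0245). That matches the top camera, so I grasp, lift and weigh.

```bash
sed -i 's/^L=.*/L=np.array([.5285,-.0247,0]);Rj=np.array([.4545,-.248,0]);PAN=np.array([.5368,.2315,.047])/' h.py
python3 - <<'E'
from h import *
r.movel(list(L+[0,0,.10]),.2,ori(0))
print(r.movel(list(L+[0,0,.052]),.1,threshold=8),read_eef_pos())
f0=read_force()
grip(.04,35); print("open",read_opening(),read_force())
r.pause(.2);f1=np.array(read_force())
r.movel(list(L+[0,0,.092]),.06); r.pause(.4)
print("f0",f0,"f1",f1,"lift",read_force(),read_opening(),read_eef_pos(),read_t())
cv2.imwrite("pics/topL.png",vision.camera("side")[:,:,::-1])
E
```

```text
False [ 0.52885648 -0.02473241  0.05239205]
open 0.05556141994449712 [-0.03499036  0.25604264  2.22149658]
f0 [ 0.91196032 -0.71280974  0.31049449] f1 [ 1.44941648 -0.11415569  3.83023857] lift [-0.16021957 -0.40938101 -6.31457235] 0.05548260616088792 [ 0.52841017 -0.0247161   0.09181993] 6.3583
```

View pics/topL.png

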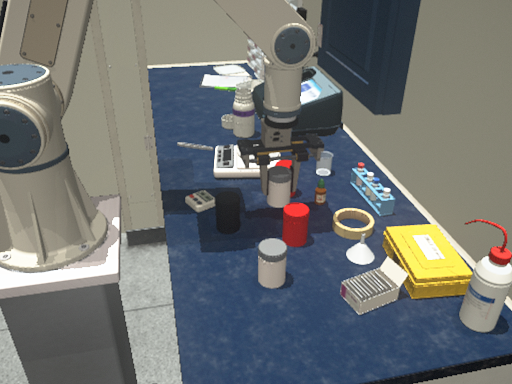

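The jar is off the table (side view, about (279,188)) and the load is −6.3 N, or about 0.64 kg. This is the heavy jar. I carry it over the pan and check before lowering.

```bash
python3 - <<'E'
from h import *
r.movel(list(L+[0,0,.22]),.15)
r.movel(list(PAN+[0,0,.173]),.15,ori(0))
r.movel(list(PAN+[0,0,.085]),.1); r.pause(.2)
print(read_eef_pos(),read_force(),read_opening(),read_t())
for n in("top","side"):cv2.imwrite(f"pics/{n}P.png",vision.camera(n)[:,:,::-1])
a=cv2.imread("pics/topP.png")[90:240,80:260];b=cv2.imread("pics/sideP.png")[90:240,180:360][:, :]
cv2.imwrite("pics/P.png",np.hstack([cv2.resize(a,None,fx=2.2,fy=2.2),cv2.resize(b,None,fx=2.2,fy=2.2)]))
E
```

```text
[0.53716296 0.23166689 0.13266212] [-0.75151123  0.12113691 -7.04665442] 0.05551567249661799 10.5
```

View pics/P.png

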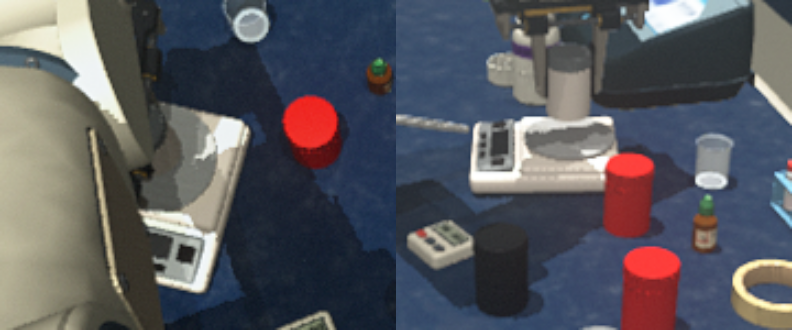

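The jar hangs upright over the middle of the pan (right half of the picture, jar at (570,85), pan at (570,138)). I lower it gently and stop on contact.

```bash
python3 - <<'E'
from h import *
r.movel(list(PAN+[0,0,.058]),.05)
f0=np.array(read_force());hit=r.movel(list(PAN+[0,0,.049]),.015,threshold=4)
print(hit,f0,read_force(),read_eef_pos())
if not hit:
    hit=r.movel(list(PAN+[0,0,.046]),.01,threshold=4);print(hit,read_force(),read_eef_pos())
r.pause(.3);print(read_force(),read_eef_pos(),read_t())
E
```

```text
True [-0.03125783  1.21740584 -5.31651165] [-0.55457962  0.0457242   5.26570666] [0.53698055 0.23158787 0.09919699]
[-1.20638718 -0.74273167  6.33567307] [0.53699799 0.23158842 0.09921279] 12.05
```

Contact came at TCP z 0.0992 against 0.099 expected. Now I release, retreat and look.

```bash
python3 - <<'E'
from h import *
grip(.092); r.pause(.3); print(read_opening(),read_force())
p=np.array(read_eef_pos())
r.movel(list(p+[0,0,.05]),.06); r.movel(list(p+[0,0,.16]),.15)
wpic("wE")
r.movel([.40,-.05,.26],.25); r.pause(.2)
print(read_force(),read_t())
for n in("top","side"):cv2.imwrite(f"pics/{n}E.png",vision.camera(n)[:,:,::-1])
a=cv2.imread("pics/topE.png")[90:240,80:260];b=cv2.imread("pics/sideE.png")[90:240,180:360]
cv2.imwrite("pics/E.png",np.hstack([cv2.resize(a,None,fx=2.2,fy=2.2),cv2.resize(b,None,fx=2.2,fy=2.2)]))
E
```

```text
0.09166561592067018 [ 0.14746088 -0.14752998  0.28583619]
[ 0.09742978 -0.23889935 -1.38548101] 16.55
```

View pics/E.png

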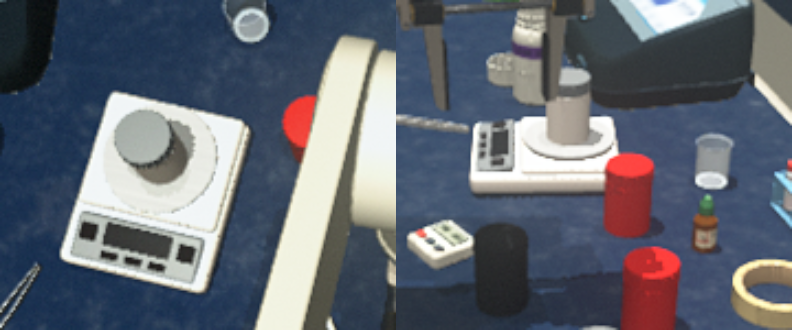

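View pics/sideE.png

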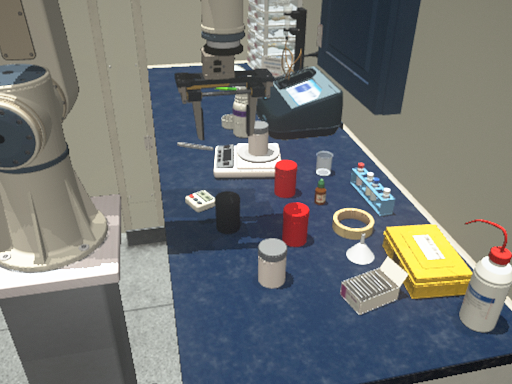

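```bash
python3 - <<'E'
from h import *
c=ray("top",(80+144/2.2-.3,90+138/2.2-.3),.131);print(c,np.linalg.norm(c[:2]-PAN[:2]))
print(read_force(),read_joint_vel())
workorder.job_done()
E
```

```text
[0.53374402 0.22904014 0.131     ] 0.003923004964004988
[-0.47430118 -0.46610694 -0.16424388] [-0.00325605 -0.00048511  0.00233313 -0.00052003  0.00113705 -0.00045184]
the job is handed in; nothing more can be done
```

I lifted the white jar nearer the balance, and the wrist force read 6.3–7.0 N, about 0.65–0.7 kg, so it is the heavy one. I set it on the pan, touching down at 0.2 mm from the expected height, let it go, backed off and handed the job in at about 16.6 s.

- **Heavy jar:** it stands upright on the pan. The top camera puts its cap about 4 mm from the measured pan centre, against the 20 mm allowed.
- **Light jar:** I never touched or lifted it. It stands upright where it was on the worktop, so calling it light rests only on the other jar's weight.
- **Robot:** the gripper is clear of everything, at rest, with close to zero force on it.
- **Checks that disagreed:** my early side-view position estimates differed from the top view by 4–9 mm in y. The wrist camera agreed with the top view for the heavy jar, so I used the top view. One force reading taken just after the last move showed −1.4 N, but it had settled to −0.2 N by hand-in.

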